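Set a sensor bracket against its stop and clamp it

TASK

Slide the loose sensor bracket along its slotted foot until its upright bears on the tip of the stop screw that marks its position, and press it home on the screw with about 6 N for half a second, never more than 10 N. Then let go and, with the bracket still touching the screw, swing the clamp lever clockwise as far as it goes to lock it. Leave the bracket flat on its plate, let go of everything, and disturb nothing else on the bench.

Things in the scene. Friction and masses are not known exactly. Their poses are not given: they have to be found in the camera images.
- fixture: Fixed grey base plate 300 x 130 x 12 mm on the bench. Origin: centre of its underside; x along its length towards the stop, y across, z up. The bracket slides along x between two low guide strips (19 mm above the bench, 2.5 mm play each side). The dark stop block is at x = 105 to 129 mm, 50 mm wide, 67 mm high. Position and yaw vary.
- stop_screw: Stop screw: steel rod 12 mm thick along the fixture's x, at y = 0, 48 mm above the bench, sticking 55 to 71 mm out of the stop block towards the bracket. Origin: centre of its tip, axes parallel to the fixture's. It does not yield; it must not be pressed with more than 10 N. Once the bracket bears on it, the push reaches it, less 0 to 4 N of the bracket's friction; a gripped bracket gives about 0.4 mm per newton.
- bracket_grip (a point): Grip centre of the bracket's upright, 57 mm above the bench; x towards the stop. The upright is 18 mm thick in x, 40 mm wide in y, top 82 mm above the bench. A sensor barrel, 18 mm thick, runs through it along x at 70 mm height (30 mm behind, 24 to 32 mm in front): grip the two narrow edges, across y (40 mm).
- bracket_face (a point): The point of the bracket's upright that meets the tip of the stop screw: centre of its front face (9 mm in x from the grip point), 48 mm above the bench, axes as the bracket's.
- lever_axis (a point): Vertical axis of the clamp lever, on the fixture's centre line at x = -75 mm, at the plate's top face (12 mm above the bench). The dark hub is 26 mm wide and ends 42 mm above the bench; the clamp pad under it keeps the bracket's foot from lifting.
- lever_grip (a point): The upright black grip pin at the lever's outer end, 16 mm thick, from 30 to 85 mm above the bench; the point is on its axis 67 mm above the bench, 75 mm from the lever's axis. Below it the lever arm, 12 mm wide, is at 30 to 38 mm height. The pin turns with the lever.
- lever (a joint): Clamp lever angle, rad. At 0 (loose) it points along the fixture's -x, away from the stop; it grows clockwise seen from above, the pin moving towards the fixture's +y; 1.4 is fully tight, at its end stop. Starts at 0 to 0.25. Stiff (8 N or more at the pin), stays where left; the pad grips the foot from about 0.9 rad.
- fitting_a: brass hose fitting, 24 mm wide, 40 mm high, standing on a corner of the base plate; leave alone
- fitting_b: steel hose fitting, 29 mm wide, 48 mm high, standing on the bench; leave alone
- lock_nut: steel ring nut, 22 mm wide, 9 mm high, lying on a corner of the base plate; leave alone
- spanner: steel spanner, 170 mm long, lying flat on the bench beyond the base plate; leave alone
- cleaner: closed bottle, 52 mm wide, 130 mm high; leave alone
- parts_tray: grey parts tray, 120 x 180 x 35 mm; leave alone
- gauge_puck: steel disc, 44 mm wide, 22 mm high; leave alone
- bracket: Loose aluminium bracket, 0.3 to 0.6 kg, sliding with 1 to 4 N friction; it jams if pushed high up or askew. Origin: under its upright's centre on the plate (12 mm above the bench), x towards the stop. Its foot, 60 mm wide, 8 mm thick, reaches 140 mm behind the upright's centre and 25 mm in front, with a slot 85 x 14 mm around the clamp stud. It starts 25 to 70 mm short of the screw.
Things that resemble listed ones, but are neither listed nor needed, are in the scene too. Of the things like the bracket, leave any that is purple; of the rest the smaller one is meant.

How it is judged (in metres and radians):
On the way, in this order (a step that is already met when the one before it is completed fails the run):
1. the bracket is pressed home against the stop screw with more than 3 N (and never over 10 N) for 0.3 s, the lever still loose (below 0.6 rad) (x of bracket_face in the frame of stop_screw between -0.0018 and 0.0018 m and contact force between bracket and stop_screw above 3 N and value of joint lever below 0.6 rad), for 0.3 s.
2. the bracket let go, its face still at the screw's tip, lever loose (x of bracket_face in the frame of stop_screw between -0.0018 and 0.0018 m and contact force between the fingers and bracket below 0.1 N and value of joint lever below 0.6 rad), for 0.2 s.
3. the lever is turned tight (beyond 1.28 rad), the bracket at the screw's tip (x of bracket_face in the frame of stop_screw between -0.0018 and 0.0018 m and value of joint lever above 1.28 rad), for 0.2 s.
At the end, for the whole second after the job is handed in: The front face of the bracket's upright is within 1.8 mm of the stop screw's tip, the bracket is flat (tilt below 0.04 rad), in line with the plate (0.05 rad) and at rest, and the lever is beyond 1.28 rad of its 1.4 rad (all of step 3 and angle between bracket_grip's own z axis and vertical below 0.04 rad and linear speed of bracket below 0.01 m/s and angle between the x axis of bracket_grip and the x axis of fixture, either way round below 0.05 rad); the robot touches nothing.
It fails at once if the bracket is pressed on the stop screw with more than 10 N (contact force between bracket and stop_screw above 10 N).
It fails at once if the bracket is tipped more than 0.15 rad (angle between bracket_grip's own z axis and vertical above 0.15 rad).
It fails at once if a bystander is moved more than 25 mm (distance of any of fitting_a, fitting_b, lock_nut, spanner, cleaner, parts_tray, gauge_puck from where it was at the start of the episode above 0.025 m).
It also fails if it takes over 69 s, if anything falls off the work surface, if the arm or the gripper's body presses on something with over 40 N, if the wrist force passes 120 N, or if a joint passes its speed limit or range.

ROBOT

A 7-joint arm with a two-finger parallel gripper is mounted at the origin on the work surface. World frame = base frame: x ahead of the robot, y to its left, z up, the work surface at z = 0. Lengths are in mm, angles in rad, forces in N, time in s.
With the tool pointing down it reaches from about 400 to 850 mm from the base axis. Payload 10.4 kg.
Tool frame: the origin (TCP) lies between the finger pads; the fingertips stand 14 mm ahead of it and the grasp point (between the pads) lies 5 mm behind it; z points along the fingers, y is the line along which they close (so a half turn about z gives the same grasp; the last joint's range is limited). The gripper opens to 87 mm and grips with 3 to 60 N. Pads are 19 mm wide; open, the fingers measure 117 mm over their backs; the gripper's body (75 mm by 190 mm) begins 51 mm behind the grasp point.
Start: joints at [-1.28, 0.332, -0.065, 1.46, 0.022, 1.35, -0.088], TCP at [192.909, 594.505, 236.576] pointing down, gripper open.
Joint ranges: [-2.6, 2.6], [-0.5, 2.12], [-1.47, 1.34], [0.16, 2.42], [-1.27, 4.41], [0.06, 2.06], [-2.6, 2.6]. Speed limits (rad/s): [2.22, 2.22, 2.79, 2.79, 3.14, 3.14, 3.14].

INTERFACE

Orientations are given as a unit quaternion [x, y, z, w].
In Python, from plant import * gives the robot as it stands.
- The arm moves only by the shell command python3 -m pendant 'ROWS' [FORCE]. ROWS is JSON, a list of rows, each a list of 7 numbers: the shift along the tool's x, y, z in mm, then the turn, a rotation vector about the tool's x, y, z in rad, then the opening, from 0 (shut) to 1 (fully open). In form: [[x, y, z, ax, ay, az, fingers], ...]. A call has 1 to 12 rows; each row shifts and turns the commanded pose from where the row before left it, along the tool's axes as they then stand; what a row does not reach is not made up. A row lasts 1/12 s, in which the tool goes at most 41.7 mm and 7.16 degrees, less where a joint would pass 70% of its speed; a pose out of reach is approached as far as the arm can. A call is refused whole if a number of a shift passes 41.7 or a number of a turn 0.125, either way. A call with a gripper value outside its range is refused whole. The fingers move at their own pace and stop on an object; FORCE is the grip in N (left out, the last holds). Time passes only in rows, so rows that do not move let the fingers close. It gives the time, the measured TCP pose, the force, the opening and the grip force at its end, in the units of the state.
- get_state(): the state, without advancing time (a new reading comes with each control period).
- grab_frame(name): name is "side" or "top"; returns a dict with "pixels" (400x640x3 uint8, red, green, blue), "intrinsics" (3x3 intrinsics, pixels), "camera_from_world" (4x4, takes a point from world to camera coordinates). Camera axes: x right, y up, looking along -z (the intrinsics and any distortion apply to the point x, -y, -z); pixel columns grow to the right and rows downward; lengths in mm; the calibration is good to about 2 mm. A picture is of the moment at which its call begins. There is no depth.
- close_job(): hands the job in; it is judged then, once.
Trained networks look in the newest picture that a camera, given by its name, has taken for a name from the list of things; names that differ only in an ending like _2 or _b are one class to them, and where a whole thing is asked for, a point or a joint stands for the part that bears it (a point fixed in the world has none). Each returns a list of dicts, best first, with "conf" (0 to 1); they miss things now and then, are a little off and sometimes report something else, mostly with a low value. They report only what shows in the picture. A call takes as long as a camera call. They do not tell look-alikes from the thing itself.
- look_for(label, camera): "at" ([column, row] in pixels, amid what is visible of it).
- masks_of(label, camera): "mask" (400x640 bool, what is visible of it) and "at" ([column, row] in pixels, amid what is visible of it).
The state is a dict: "time_s": time; "joint_positions": joint angles; "joint_vel": joint speeds; "joint_torque": joint torques, N m; "ee_pos": TCP position; "tcp_rot": TCP orientation; "contact_force": force on the tool from outside, world axes, zero at the start; "torque": the same for the moment, N m; "finger_gap": opening from 0.0 (shut) to 1.0 (fully open); "grasp_force": force on a finger pad.
Only numpy, scipy, OpenCV 4.12 (cv2) and the standard library are available. Lean on these libraries where they do the work, as an engineer would, in place of code of your own. Each camera call takes 0.05 s, during which the arm holds its last target. There are 200 camera calls.

## Working session

There is one attempt and no reset: what is moved stays moved. The work goes in short steps, Python scripts to look and compute and a shell command to move; the robot and the scene stay as the last step left them, time stands still between calls to the robot, and variables do not carry over. Pictures are saved under pics/ and viewed, at most 10 in all, crops included, and the job is handed in when it is done.

```bash
mkdir -p pics; ls; python3 - <<'E'
from plant import *
import cv2
s=get_state(); print(s)
for n in("side","top"):
    f=grab_frame(n); cv2.imwrite(f"pics/{n}0.png",f["pixels"][:,:,::-1]); print(n,f["intrinsics"],f["camera_from_world"],[k for k in f])
    for l in("fixture","stop_screw","bracket","lever","bracket_grip","bracket_face","lever_axis","lever_grip","fitting_a","lock_nut"):
        print(l,[(round(d["conf"],2),[round(float(v)) for v in d["at"]]) for d in look_for(l,n)])
E
```

```text
pics
{'time_s': 0.0, 'joint_positions': array([-1.27955499,  0.33286218, -0.06469521,  1.46095937,  0.02156898,
        1.34992287, -0.08852362]), 'joint_vel': array([ 4.98117666e-04, -6.33551351e-04,  9.06193973e-05, -1.08519975e-03,
        6.69195337e-04, -2.34908921e-03,  2.08995311e-04]), 'joint_torque': array([-1.36413278e-04, -6.23242593e+01,  2.45774863e-02, -3.89893734e+01,
       -6.13017473e-02,  3.98707367e-02,  1.82284239e-04]), 'ee_pos': array([192.82686459, 594.10595641, 235.75135111]), 'tcp_rot': array([ 1.56284132e-01,  9.87711870e-01, -7.22854785e-04, -9.35944995e-05]), 'contact_force': array([-0.25666055,  0.47247609, -0.57023459]), 'torque': array([ 0.01721872, -0.00945429,  0.00764337]), 'grasp_force': 0.0, 'finger_gap': 1.0044894055567148}
side [[404.59440818   0.         321.96069272]
 [  0.         404.59440818 205.00842238]
 [  0.           0.           1.        ]] [[-9.99768115e-01 -1.14979013e-02  1.82075268e-02  5.33289478e+02]
 [ 2.12737857e-02 -6.58426404e-01  7.52344400e-01 -6.38852047e+01]
 [ 3.33793477e-03  7.52557286e-01  6.58518329e-01 -1.04490193e
[... 801 characters left out ...]
]
 [ 9.90204890e-01 -9.59137503e-03  1.39292070e-01 -5.40791815e+02]
 [-1.39275673e-01  2.36010044e-03  9.90250835e-01 -1.18667378e+03]
 [ 0.00000000e+00  0.00000000e+00  0.00000000e+00  1.00000000e+00]] ['pixels', 'intrinsics', 'camera_from_world']
fixture [(0.7, [230, 209]), (0.67, [289, 184])]
stop_screw []
bracket [(0.76, [354, 256]), (0.61, [315, 184]), (0.6, [272, 273]), (0.37, [270, 161])]
lever [(0.54, [328, 189])]
bracket_grip [(0.97, [319, 184]), (0.83, [269, 269]), (0.64, [356, 253])]
bracket_face [(0.88, [318, 186]), (0.84, [269, 271]), (0.72, [356, 257])]
lever_axis [(0.63, [293, 183])]
lever_grip [(0.71, [331, 188])]
fitting_a [(0.6, [229, 208]), (0.53, [267, 162])]
lock_nut []
```

View pics/side0.png

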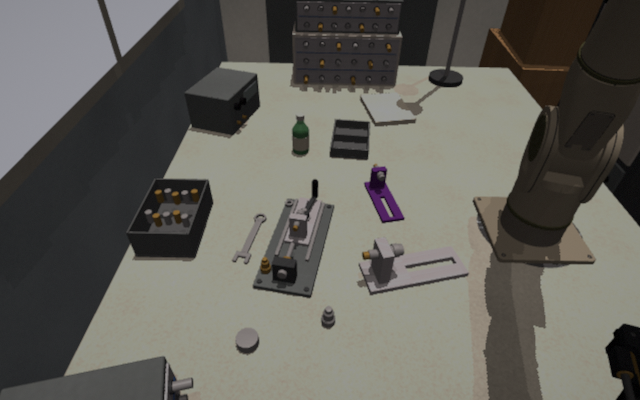

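View pics/top0.png

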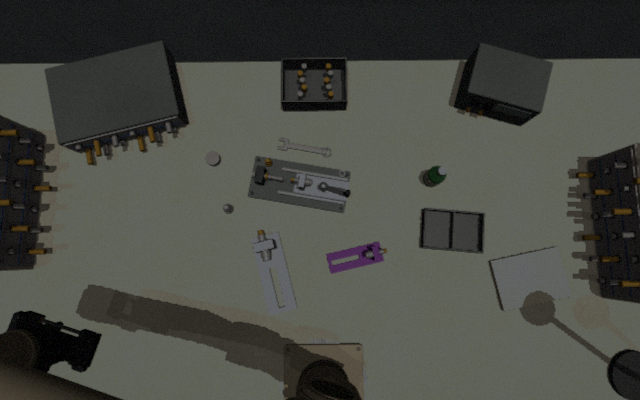

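The candidates like the bracket are the purple one (top 356,256), the large aluminium one on the bench (top 270,262) and the one on the grey plate (top 303,182; side 299,222). Purple is excluded and the plate one is the smaller of the other two, so that is the one meant. I'll confirm it in an enlarged crop.

```bash
cat > h.py <<'E'
from plant import *
import numpy as np, cv2
def proj(f,P):
    P=np.atleast_2d(P); M=f["camera_from_world"]; c=P@M[:3,:3].T+M[:3,3]; K=f["intrinsics"]
    return np.c_[K[0,0]*c[:,0]/-c[:,2]+K[0,2], K[1,1]*-c[:,1]/-c[:,2]+K[1,2]]
def back(f,uv,z):
    M=f["camera_from_world"];K=f["intrinsics"];R=M[:3,:3]
    d=R.T@np.array([(uv[0]-K[0,2])/K[0,0],-(uv[1]-K[1,2])/K[1,1],-1]); o=-R.T@M[:3,3]
    return o+d*(z-o[2])/d[2]
E
python3 - <<'E'
from h import *
t=grab_frame("top")
mt=masks_of("fixture","top")
s=grab_frame("side"); ms=masks_of("fixture","side")
a=cv2.resize(t["pixels"][145:220,240:360],None,fx=6.6,fy=6.6,interpolation=cv2.INTER_CUBIC)
cv2.imwrite("pics/crop1.png",np.clip(a[:,:,::-1].astype(int)*2,0,255))
b=cv2.resize(s["pixels"][175:295,250:345],None,fx=5,fy=5,interpolation=cv2.INTER_CUBIC)
cv2.imwrite("pics/crop2.png",np.clip(b[:,:,::-1].astype(int)*1.4,0,255))
for m,f in((mt,t),(ms,s)):
    for d in m:
        r=cv2.minAreaRect(np.argwhere(d["mask"])[:,::-1].astype(np.float32)); bx=cv2.boxPoints(r)
        print(round(d["conf"],2),d["mask"].sum(),bx.round(1).tolist(),[back(f,p,12)[:2].round().tolist() for p in bx])
E
```

```text
0.92 3021 [[247.5, 196.89999389648438], [254.39999389648438, 155.60000610351562], [353.6000061035156, 172.10000610351562], [346.79998779296875, 213.5]] [[554.0, 225.0], [683.0, 206.0], [628.0, -102.0], [500.0, -78.0]]
0.98 4190 [[250.6999969482422, 288.1000061035156], [281.1000061035156, 171.1999969482422], [339.20001220703125, 186.3000030517578], [308.79998779296875, 303.29998779296875]] [[685.0, 212.0], [657.0, -214.0], [486.0, -148.0], [558.0, 248.0]][ WARN:0@2.179] global loadsave.cpp:1063 imwrite_ Unsupported depth image for selected encoder is fallbacked to CV_8U.
```

View pics/crop1.png

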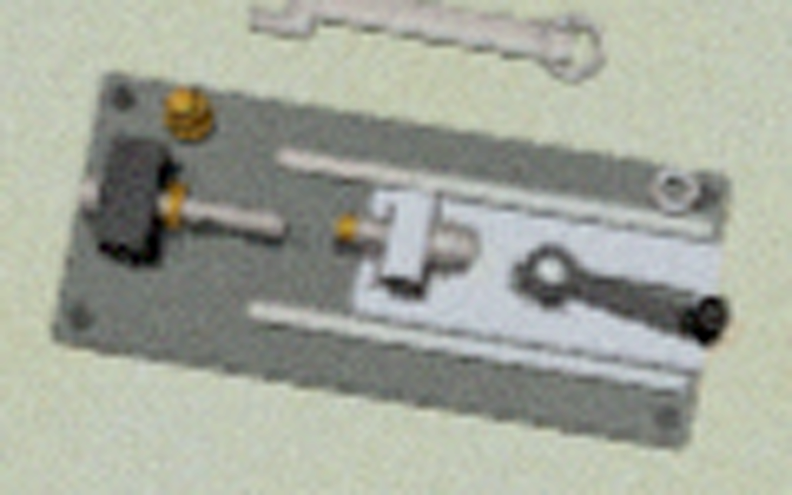

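View pics/crop2.png

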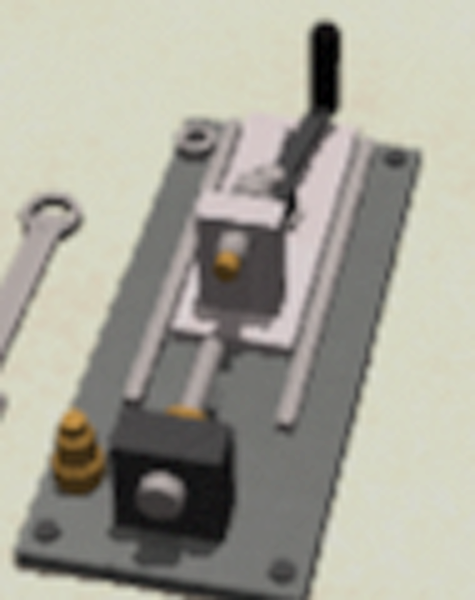

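The crops confirm it: the small bracket on the plate, screw tip at top crop (284,230), upright top at about (412,235), lever pin top at about (712,312). Next I fit the fixture's pose, the bracket, the screw and the lever from both views.

```bash
cat > fit.py <<'E'
from h import *
from scipy.optimize import least_squares
t=grab_frame("top"); s=grab_frame("side")
T=lambda u,v:(np.array([u,v])+.5)/6.6-.5+[240,145]
S=lambda u,v:(np.array([u,v])+.5)/5-.5+[250,175]
# (frame, pixel, function p->fixture point)   p=[x,y,yaw,tip,brk,lev]
c=[(150,65),(-150,65),(-150,-65),(150,-65)]   # fixture y: left of +x
def pts(p):
    x,y,a,tip,b,l=p
    pin=(-75-75*np.cos(l),75*np.sin(l),85)
    return [(t,T(108,73),None),]
def w(p,q):
    ca,sa=np.cos(p[2]),np.sin(p[2]); return np.array([p[0]+ca*q[0]-sa*q[1],p[1]+sa*q[0]+ca*q[1],q[2]])
E
python3 - <<'E'
from fit import *
# +x fixture ~ world +y ; fixture +y ~ world -x (towards robot = image bottom in top)
def model(p):
    tip,b,l=p[3:6]
    pin=(-75-75*np.cos(l),75*np.sin(l),85)
    return [(t,T(105,72),(150,-65,12),.5),(t,T(731,172),(-150,-65,12),.5),(t,T(690,449),(-150,65,12),.5),(t,T(51,342),(150,65,12),.5),
     (s,S(188,120),(-150,-65,12),.5),(s,S(422,150),(-150,65,12),.5),(s,S(302,596),(150,65,12),.5),(s,S(13,562),(150,-65,12),.5),
     (t,T(284,230),(tip,0,48),1),
     (t,T(385,192),(b+9,-20,82),.7),(t,T(435,197),(b-9,-20,82),.7),
     (s,S(196,219),(b+9,-20,82),.7),(s,S(288,232),(b+9,20,82),.7),(s,S(204,193),(b-9,-20,82),.7),(s,S(288,205),(b-9,20,82),.7),
     (t,T(714,306),pin,.7),(s,S(325,30),pin,.7)]
res=lambda p:np.concatenate([(proj(f,w(p,q))[0]-uv)*k for f,uv,q,k in model(p)])
r=least_squares(res,[590,60,1.4,40,-20,.1])
print(r.x.round(3)); 
for (f,uv,q,k),e in zip(model(r.x),res(r.x).reshape(-1,2)): print("top" if f is t else "side",np.round(q),(e/k).round(1))
p=r.x
print("brk grip",w(p,(p[4],0,57)).round(1),"tip",w(p,(p[3],0,48)).round(1),"gap",p[3]-p[4]-9)
E
```

```text
[ 5.91855e+02  6.78050e+01  1.39500e+00  4.73700e+01 -9.55100e+00
  1.32000e-01]
top [150 -65  12] [-0.6  0.5]
top [-150  -65   12] [-0.1  1. ]
top [-150   65   12] [-0.5  0.3]
top [150  65  12] [-0.3  0.4]
side [-150  -65   12] [-0.  -0.4]
side [-150   65   12] [0.2 0.1]
side [150  65  12] [1.2 1.3]
side [150 -65  12] [ 0.5 -1.7]
top [47.  0. 48.] [-0.  0.]
top [ -1. -20.  82.] [ 1.  -0.4]
top [-19. -20.  82.] [-0.5 -0.1]
side [ -1. -20.  82.] [-0.1  0. ]
side [-1. 20. 82.] [-1.7 -0.2]
side [-19. -20.  82.] [0.2 0.1]
side [-19.  20.  82.] [0.  0.1]
top [-149.   10.   85.] [0.  0.5]
side [-149.   10.   85.] [-0.5  0. ]
brk grip [590.2  58.4  57. ] tip [600.1 114.4  48. ] gap 47.920938273652695
```

```bash
R='[-32,-22.8,0,0,0,0,1]'; true; python3 -m pendant '[[-32,-22.8,0,0,0,0,1],[-32,-22.8,0,0,0,0,1],[-32,-22.8,0,0,0,0,1],[-32,-22.8,0,0,0,0,1],[-32,-22.8,0,0,0,0,1],[-32,-22.8,0,0,0,0,1],[-32,-22.8,0,0,0,0,1],[-32,-22.8,0,0,0,0,1],[-32,-22.8,0,0,0,0,1],[-32,-22.8,0,0,0,0,1],[-32,-22.8,0,0,0,0,1],[-32,-22.8,0,0,0,0,1]]'
python3 -m pendant '[[0,0,0,0,0,0.12,1],[0,0,0,0,0,0.12,1],[0,0,0,0,0,0.12,1],[0,0,0,0,0,0.12,1],[0,0,0,0,0,0.12,1],[0,0,0,0,0,0.12,1],[0,0,0,0,0,0.12,1],[0,0,0,0,0,0.12,1],[0,0,0,0,0,0.12,1],[0,0,0,0,0,0.12,1],[0,0,0,0,0,0.12,1],[0,0,0,0,0,0.12,1]]'
cat > rel.py <<'E'
from h import *
from scipy.spatial.transform import Rotation as Ro
import sys
# usage: rel.py x y z : shift in tool axes to world point and yaw error to fixture
P=[591.855,67.805,1.395]
def show(target=None,yaw=P[2]):
    s=get_state(); R=Ro.from_quat(s["tcp_rot"]).as_matrix()
    print("t",round(s["time_s"],2),"tcp",s["ee_pos"].round(1),"F",s["contact_force"].round(1),"gap",round(s["finger_gap"],3),"grip",round(s["grasp_force"],1))
    e=np.arctan2(R[1,0],R[0,0])-yaw; 
    want=np.c_[[np.cos(yaw),np.sin(yaw),0],[np.sin(yaw),-np.cos(yaw),0],[0,0,-1]]
    print("turn tool rotvec",Ro.from_matrix(R.T@want).as_rotvec().round(3), "j",s["joint_positions"].round(2))
    if target is not None: print("shift tool axes",(R.T@(np.array(target)-s["ee_pos"])).round(1),"fixture axes",(want.T@(np.array(target)-s["ee_pos"])).round(1))
    c,sn=np.cos(P[2]),np.sin(P[2]); f=s["contact_force"]
    d=s["ee_pos"][:2]-P[:2]
    print("fixture-frame tcp",round(c*d[0]+sn*d[1],1),round(-sn*d[0]+c*d[1],1),"Fx",round(c*f[0]+sn*f[1],2),"Fy",round(-sn*f[0]+c*f[1],2))
if __name__=="__main__":
    show([float(a) for a in sys.argv[1:4]] if len(sys.argv)>3 else None)
E
python3 rel.py 590.2 58.4 130
```

```text
time_s: 2.4
ee_pos: [474.6, 214.0, 236.9]
tcp_rot: [0.156, 0.988, 0.0, 0.0]
contact_force: [1.2, 1.9, -0.4]
finger_gap: 0.996
grasp_force: 0.0
time_s: 3.4
ee_pos: [473.7, 215.7, 236.6]
tcp_rot: [0.771, 0.637, 0.0, -0.0]
contact_force: [-0.5, -0.1, 0.4]
finger_gap: 1.0
grasp_force: 0.0
t 3.4 tcp [473.7 215.7 236.6] F [-0.5 -0.1  0.4] gap 1.0 grip 0.0
turn tool rotvec [ 0.    -0.    -0.013] j [-0.83  0.09  0.33  1.75 -0.03  1.3  -0.67]
shift tool axes [-132.7  144.   106.6] fixture axes [-134.5  142.2  106.6]
fixture-frame tcp 125.0 142.2 Fx -0.14 Fy 0.46
```

```bash
python3 -m pendant '[[0,0,0,0,0,-0.013,1],[-27,28.4,10,0,0,0,1],[-27,28.4,10,0,0,0,1],[-27,28.4,10,0,0,0,1],[-27,28.4,10,0,0,0,1],[-26.5,28.4,10,0,0,0,1],[0,0,30,0,0,0,1],[0,0,20,0,0,0,1],[0,0,0,0,0,0,1],[0,0,0,0,0,0,1]]'
python3 - <<'E'
from rel import *
show([590.2,58.4,52])
for n in("top","side"):
    f=grab_frame(n)
    a=f["pixels"][140:225,250:360] if n=="top" else f["pixels"][150:290,245:345]
    k=6.6 if n=="top" else 4.2
    cv2.imwrite(f"pics/{n}1.png",np.clip(cv2.resize(a,None,fx=k,fy=k,interpolation=cv2.INTER_CUBIC)[:,:,::-1].astype(float)*1.5,0,255).astype(np.uint8))
E
```

```text
time_s: 4.23
ee_pos: [590.4, 59.3, 136.1]
tcp_rot: [0.763, 0.646, -0.001, -0.0]
contact_force: [-0.1, 0.5, 0.4]
finger_gap: 1.001
grasp_force: 0.0
t 4.23 tcp [590.4  59.3 136.1] F [-0.1  0.5  0.4] gap 1.001 grip 0.0
turn tool rotvec [-0.002  0.001  0.009] j [-0.55  0.36  0.46  1.69 -0.17  1.13 -0.21]
shift tool axes [-0.8  0.2 84.1] fixture axes [-0.9  0.  84.1]
fixture-frame tcp -8.7 -0.0 Fx 0.48 Fy 0.19
```

View pics/side1.png

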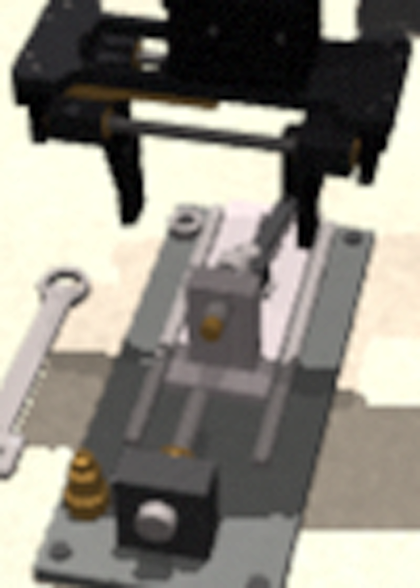

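The gripper hangs over the upright, its fingertips at side crop (132,222) and (305,245), either side of the upright (225,320). Descending and gripping lightly.

```bash
python3 -c "
from h import *
f=grab_frame('side'); print(proj(f,[590.3,59,122]),'seen 297,205.5')"
python3 -m pendant '[[-0.8,0,28,0,0,0.009,1],[0,0,28,0,0,0,1],[0,0,28,0,0,0,1],[0,0,0,0,0,0,1],[0,0,0,0,0,0,1]]'
python3 rel.py 590.2 58.4 52
```

```text
[[297.57962123 204.29829577]] seen 297,205.5
time_s: 4.8
ee_pos: [590.6, 58.7, 53.1]
tcp_rot: [0.767, 0.642, -0.0, -0.0]
contact_force: [0.1, 0.2, 0.6]
finger_gap: 0.998
grasp_force: 0.0
t 4.8 tcp [590.6  58.7  53.1] F [0.1 0.2 0.6] gap 0.998 grip 0.0
turn tool rotvec [-0.001  0.    -0.002] j [-0.53  0.46  0.43  1.76 -0.23  0.98 -0.18]
shift tool axes [-0.3 -0.4  1.1] fixture axes [-0.3 -0.4  1.1]
fixture-frame tcp -9.2 -0.4 Fx 0.19 Fy -0.12
```

```bash
python3 -m pendant '[[0,0,0,0,0,0,0.3],[0,0,0,0,0,0,0.3],[0,0,0,0,0,0,0.3],[0,0,0,0,0,0,0.3],[0,0,0,0,0,0,0.3],[0,0,0,0,0,0,0.3],[0,0,0,0,0,0,0.3],[0,0,0,0,0,0,0.3]]' 20
python3 rel.py
```

```text
time_s: 5.47
ee_pos: [590.8, 58.4, 52.6]
tcp_rot: [0.767, 0.641, 0.0, -0.0]
contact_force: [0.3, 0.4, 0.3]
finger_gap: 0.474
grasp_force: 0.0
t 5.47 tcp [590.8  58.4  52.6] F [0.3 0.4 0.3] gap 0.474 grip 0.0
turn tool rotvec [-0.    -0.    -0.003] j [-0.53  0.46  0.43  1.76 -0.23  0.98 -0.18]
fixture-frame tcp -9.5 -0.6 Fx 0.44 Fy -0.25
```

```bash
python3 -m pendant '[[0,0,0,0,0,0,0.3],[0,0,0,0,0,0,0.3],[0,0,0,0,0,0,0.3],[0,0,0,0,0,0,0.3]]'
python3 rel.py
```

```text
time_s: 5.8
ee_pos: [590.8, 58.4, 52.6]
tcp_rot: [0.767, 0.641, 0.0, -0.0]
contact_force: [-1.2, -0.1, 0.9]
finger_gap: 0.456
grasp_force: 20.0
t 5.8 tcp [590.8  58.4  52.6] F [-1.2 -0.1  0.9] gap 0.456 grip 20.0
turn tool rotvec [-0.    -0.    -0.003] j [-0.53  0.46  0.43  1.76 -0.23  0.98 -0.18]
fixture-frame tcp -9.5 -0.6 Fx -0.35 Fy 1.15
```

Gripped at 39.7 mm opening, which matches the 40 mm width. Sliding 40 mm, just short of the expected contact at 48 mm.

```bash
python3 -m pendant '[[2,0,0,0,0,0,0.3],[4,0,0,0,0,0,0.3],[4,0,0,0,0,0,0.3],[4,0,0,0,0,0,0.3],[4,0,0,0,0,0,0.3],[4,0,0,0,0,0,0.3],[4,0,0,0,0,0,0.3],[4,0,0,0,0,0,0.3],[4,0,0,0,0,0,0.3],[3,0,0,0,0,0,0.3],[2,0,0,0,0,0,0.3],[1,0,0,0,0,0,0.3]]' 
python3 rel.py; python3 -m pendant '[[0.5,0,0,0,0,0,0.3],[0.5,0,0,0,0,0,0.3]]'; python3 rel.py
```

```text
time_s: 6.8
ee_pos: [597.9, 98.1, 52.5]
tcp_rot: [0.767, 0.641, 0.0, -0.0]
contact_force: [-0.9, -1.7, 1.4]
finger_gap: 0.46
grasp_force: 20.0
t 6.8 tcp [597.9  98.1  52.5] F [-0.9 -1.7  1.4] gap 0.46 grip 20.0
turn tool rotvec [-0.    -0.    -0.003] j [-0.57  0.48  0.42  1.72 -0.23  0.99 -0.25]
fixture-frame tcp 30.9 -0.7 Fx -1.86 Fy 0.63
time_s: 6.97
ee_pos: [598.1, 98.6, 52.5]
tcp_rot: [0.768, 0.641, -0.0, 0.0]
contact_force: [-0.3, -1.6, 1.1]
finger_gap: 0.46
grasp_force: 20.0
t 6.97 tcp [598.1  98.6  52.5] F [-0.3 -1.6  1.1] gap 0.46 grip 20.0
turn tool rotvec [-0.     0.    -0.003] j [-0.57  0.48  0.42  1.72 -0.23  0.99 -0.25]
fixture-frame tcp 31.4 -0.7 Fx -1.67 Fy 0.04
```

```bash
python3 -m pendant '[[0.5,0,0,0,0,0,0.3],[0.5,0,0,0,0,0,0.3],[0.5,0,0,0,0,0,0.3],[0.5,0,0,0,0,0,0.3],[0.5,0,0,0,0,0,0.3],[0.5,0,0,0,0,0,0.3]]' >/dev/null; python3 rel.py
```

```text
t 7.47 tcp [598.6 101.7  52.6] F [-0.3 -1.2  1.9] gap 0.461 grip 20.0
turn tool rotvec [ 0.    -0.    -0.003] j [-0.58  0.48  0.42  1.72 -0.23  0.99 -0.25]
fixture-frame tcp 34.5 -0.7 Fx -1.21 Fy 0.04
```

```bash
python3 -m pendant '[[0.5,0,0,0,0,0,0.3],[0.5,0,0,0,0,0,0.3],[0.5,0,0,0,0,0,0.3]]' >/dev/null; python3 rel.py
```

```text
t 7.72 tcp [598.9 103.2  52.6] F [-0.1 -1.5  1.9] gap 0.455 grip 20.0
turn tool rotvec [ 0.    -0.    -0.003] j [-0.58  0.48  0.42  1.72 -0.23  0.99 -0.25]
fixture-frame tcp 36.1 -0.7 Fx -1.49 Fy -0.17
```

```bash
python3 -m pendant '[[0.5,0,0,0,0,0,0.3],[0.5,0,0,0,0,0,0.3],[0.5,0,0,0,0,0,0.3]]' >/dev/null; python3 rel.py
```

```text
t 7.97 tcp [599.2 104.7  52.6] F [-0.  -1.8  1.5] gap 0.458 grip 20.0
turn tool rotvec [ 0.    -0.    -0.003] j [-0.58  0.48  0.42  1.72 -0.23  0.99 -0.26]
fixture-frame tcp 37.6 -0.8 Fx -1.76 Fy -0.28
```

```bash
python3 -m pendant '[[0.5,0,0,0,0,0,0.3],[0.5,0,0,0,0,0,0.3]]' >/dev/null; python3 rel.py
```

```text
t 8.13 tcp [599.4 105.6  52.5] F [ 0.3 -2.1  2. ] gap 0.457 grip 20.0
turn tool rotvec [ 0.    -0.    -0.003] j [-0.58  0.48  0.42  1.72 -0.23  0.99 -0.26]
fixture-frame tcp 38.6 -0.8 Fx -2.01 Fy -0.71
```

```bash
python3 -m pendant '[[0.3,0,0,0,0,0,0.3],[0.3,0,0,0,0,0,0.3],[0,0,0,0,0,0,0.3]]' >/dev/null; python3 rel.py
```

```text
t 8.38 tcp [599.4 106.3  52.5] F [-0.5 -1.9  1.6] gap 0.456 grip 20.0
turn tool rotvec [-0.    -0.    -0.003] j [-0.58  0.48  0.42  1.72 -0.23  0.99 -0.26]
fixture-frame tcp 39.3 -0.7 Fx -1.95 Fy 0.15
```

```bash
python3 -m pendant '[[0.5,0,0,0,0,0,0.3],[0.5,0,0,0,0,0,0.3]]' >/dev/null; python3 rel.py
```

```text
t 8.55 tcp [599.5 106.7  52.5] F [-2.3 -4.5  3.7] gap 0.46 grip 20.0
turn tool rotvec [-0.     0.001 -0.004] j [-0.58  0.49  0.42  1.72 -0.23  0.99 -0.26]
fixture-frame tcp 39.6 -0.7 Fx -4.8 Fy 1.45
```

```bash
python3 -m pendant '[[0.3,0,0,0,0,0,0.3],[0.3,0,0,0,0,0,0.3],[0,0,0,0,0,0,0.3]]' >/dev/null; python3 rel.py
```

```text
t 8.8 tcp [599.5 106.7  52.5] F [-2.2 -5.3  3.3] gap 0.459 grip 20.0
turn tool rotvec [-0.     0.001 -0.004] j [-0.58  0.49  0.42  1.72 -0.23  0.99 -0.26]
fixture-frame tcp 39.7 -0.7 Fx -5.58 Fy 1.27
```

Contact: the face stopped and the force is rising. Adding 0.7 mm and holding.

```bash
python3 -m pendant '[[0.4,0,0,0,0,0,0.3],[0.3,0,0,0,0,0,0.3],[0,0,0,0,0,0,0.3],[0,0,0,0,0,0,0.3]]' >/dev/null; python3 rel.py
```

```text
t 9.13 tcp [599.6 106.7  52.5] F [-2.8 -7.1  4.4] gap 0.458 grip 20.0
turn tool rotvec [-0.001  0.002 -0.005] j [-0.58  0.49  0.42  1.71 -0.23  0.99 -0.26]
fixture-frame tcp 39.7 -0.8 Fx -7.44 Fy 1.5
```

```bash
python3 -m pendant '[[0,0,0,0,0,0,0.3],[0,0,0,0,0,0,0.3],[0,0,0,0,0,0,0.3],[0,0,0,0,0,0,0.3],[0,0,0,0,0,0,0.3]]' >/dev/null; python3 rel.py
```

```text
t 9.55 tcp [599.5 106.7  52.5] F [-3.6 -6.9  4.3] gap 0.458 grip 20.0
turn tool rotvec [-0.001  0.002 -0.005] j [-0.58  0.49  0.42  1.71 -0.23  0.99 -0.26]
fixture-frame tcp 39.7 -0.7 Fx -7.38 Fy 2.37
```

```bash
python3 -m pendant '[[-0.5,0,0,0,0,0,0.3],[-0.5,0,0,0,0,0,0.3],[-0.3,0,0,0,0,0,0.3],[0,0,0,0,0,0,1],[0,0,0,0,0,0,1],[0,0,0,0,0,0,1],[0,0,0,0,0,0,1],[0,0,0,0,0,0,1],[0,0,0,0,0,0,1],[0,0,0,0,0,0,1],[0,0,0,0,0,0,1]]' >/dev/null; python3 rel.py
python3 - <<'E'
from h import *
for n,(r0,r1,c0,c1),k in(("top",(150,215,250,350),8),):
    f=grab_frame(n); cv2.imwrite("pics/rel_top.png",np.clip(cv2.resize(f["pixels"][r0:r1,c0:c1],None,fx=k,fy=k,interpolation=cv2.INTER_CUBIC)[:,:,::-1]*1.8,0,255).astype(np.uint8))
E
```

```text
t 10.47 tcp [599.6 107.2  52.5] F [ 1.1 -0.5  0.4] gap 0.958 grip 0.0
turn tool rotvec [-0.    -0.    -0.003] j [-0.58  0.49  0.42  1.72 -0.23  0.99 -0.26]
fixture-frame tcp 40.2 -0.7 Fx -0.27 Fy -1.15
```

```bash
python3 -m pendant '[[0,0,-20,0,0,0,1],[0,0,-35,0,0,0,1],[0,0,-35,0,0,0,1],[0,0,0,0,0,0,1]]' >/dev/null
python3 -m pendant '[[-25,-1.8,0,0,0,0.003,1],[-35,-1.8,0,0,0,0,1],[-35,-1.8,0,0,0,0,1],[-35,-1.8,0,0,0,0,1],[-35,-1.8,0,0,0,0,1],[-24.6,-1.6,0,0,0,0,1],[0,0,0,0,0,0,1],[0,0,0,0,0,0,1]]' >/dev/null; python3 rel.py
python3 - <<'E'
from h import *
f=grab_frame("side"); cv2.imwrite("pics/rel_side.png",np.clip(cv2.resize(f["pixels"][170:290,245:345],None,fx=5,fy=5,interpolation=cv2.INTER_CUBIC)[:,:,::-1]*1.6,0,255).astype(np.uint8))
E
```

```text
t 11.52 tcp [554.7 -78.9 142.7] F [ 0.4  1.1 -1.1] gap 0.998 grip 0.0
turn tool rotvec [ 0.    -0.    -0.009] j [-0.4   0.28  0.54  1.78 -0.16  1.12  0.01]
fixture-frame tcp -151.0 11.0 Fx 1.18 Fy -0.23
```

View pics/rel_side.png

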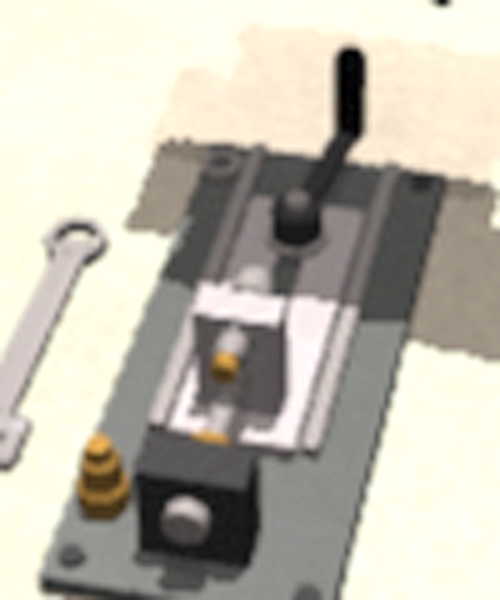

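The bracket stands flat at the screw (crop 240,370) and the pin top is at (350,50), as fitted. Descending on the pin and gripping it with the fingers closing along the swing direction.

```bash
python3 -m pendant '[[1.6,1,20,0,0,0,1],[0,0,30,0,0,0.11,1],[0,0,30,0,0,0,1],[0,0,0,0,0,0,1],[0,0,0,0,0,0,0],[0,0,0,0,0,0,0],[0,0,0,0,0,0,0],[0,0,0,0,0,0,0],[0,0,0,0,0,0,0],[0,0,0,0,0,0,0],[0,0,0,0,0,0,0],[0,0,0,0,0,0,0]]' 30 >/dev/null; python3 rel.py;  python3 -m pendant '[[0,0,0,0,0,0,0],[0,0,0,0,0,0,0],[0,0,0,0,0,0,0],[0,0,0,0,0,0,0],[0,0,0,0,0,0,0]]'>/dev/null; python3 rel.py
```

```text
t 12.57 tcp [556.3 -76.   62.7] F [-0.5  0.3 -0.1] gap 0.477 grip 0.0
turn tool rotvec [ 0.    -0.    -0.116] j [-0.39  0.39  0.53  1.84 -0.23  0.97 -0.05]
fixture-frame tcp -147.8 9.9 Fx 0.2 Fy 0.51
t 12.98 tcp [555.2 -75.9  62.3] F [-4.4  1.5  4.3] gap 0.177 grip 30.0
turn tool rotvec [-0.002 -0.    -0.116] j [-0.39  0.39  0.53  1.84 -0.23  0.97 -0.05]
fixture-frame tcp -147.9 11.0 Fx 0.73 Fy 4.62
```

```bash
cat >> rel.py <<'E'
    s=get_state(); c,sn=np.cos(P[2]),np.sin(P[2]); d=s["ee_pos"][:2]-P[:2]; x=c*d[0]+sn*d[1]+75; y=-sn*d[0]+c*d[1]
    print("lever est",round(np.arctan2(y,-x),3),"radius",round(np.hypot(x,y),1),"|F|",round(np.linalg.norm(s["contact_force"]),1))
E
python3 -m pendant '[[-0.5,-1.5,0,0,0,0.03,0],[0.37,-7.5,0,0,0,0.1,0],[0.37,-7.5,0,0,0,0.1,0],[0.37,-7.5,0,0,0,0.1,0],[0.37,-7.5,0,0,0,0.1,0],[0,0,0,0,0,0,0]]'>/dev/null; python3 rel.py
```

```text
t 13.48 tcp [528.5 -60.1  62.4] F [ 0.4  2.1 -3.6] gap 0.176 grip 30.0
turn tool rotvec [ 0.    -0.001 -0.55 ] j [-0.5   0.34  0.62  1.92 -0.24  0.95 -0.5 ]
fixture-frame tcp -137.0 40.0 Fx 2.13 Fy -0.04
lever est 0.573 radius 73.8 |F| 4.2
```

```bash
python3 -m pendant '[[0.2,-7.4,0,0,0,0.1,0],[0.3,-7.4,0,0,0,0.1,0],[0.3,-7.4,0,0,0,0.1,0],[0.3,-7.4,0,0,0,0.1,0],[0.3,-7.4,0,0,0,0.1,0],[0.3,-7.4,0,0,0,0.1,0],[0,0,0,0,0,0,0]]'>/dev/null; python3 rel.py
```

```text
t 14.07 tcp [506.4 -23.3  62.5] F [ 5.9  2.1 -8.8] gap 0.173 grip 30.0
turn tool rotvec [ 2.000e-03 -1.000e-03 -1.148e+00] j [-0.68  0.3   0.73  1.99 -0.25  0.93 -1.15]
fixture-frame tcp -104.6 68.2 Fx 3.11 Fy -5.39
lever est 1.161 radius 74.3 |F| 10.7
```

```bash
python3 -m pendant '[[0.3,-7.4,0,0,0,0.1,0],[0.3,-7.4,0,0,0,0.1,0],[0,0,0,0,0,0,0]]'>/dev/null; python3 rel.py;python3 -m pendant '[[0,-2,0,0,0,0.02,0],[0,-1.5,0,0,0,0.02,0],[0,0,0,0,0,0,0]]'>/dev/null; python3 rel.py
```

```text
t 14.32 tcp [504.2  -9.5  62.5] F [ 6.   0.1 -8.4] gap 0.175 grip 30.0
turn tool rotvec [ 3.000e-03 -1.000e-03 -1.349e+00] j [-0.74  0.3   0.76  2.   -0.26  0.93 -1.37]
fixture-frame tcp -91.4 72.8 Fx 1.15 Fy -5.9
lever est 1.349 radius 74.6 |F| 10.3
t 14.57 tcp [504.1  -7.4  62.5] F [ 7.3 -4.9 -8.9] gap 0.172 grip 30.0
turn tool rotvec [ 0.003 -0.    -1.385] j [-0.75  0.3   0.77  2.   -0.26  0.93 -1.41]
fixture-frame tcp -89.4 73.2 Fx -3.54 Fy -8.02
lever est 1.376 radius 74.6 |F| 12.5
```

```bash
python3 -m pendant '[[0,-1.5,0,0,0,0,0],[0,-1,0,0,0,0,0],[0,0,0,0,0,0,0]]'>/dev/null; python3 rel.py
```

```text
t 14.82 tcp [504.1  -5.8  62.5] F [ 7.7 -7.6 -9.1] gap 0.176 grip 30.0
turn tool rotvec [ 0.004  0.    -1.385] j [-0.76  0.3   0.77  2.   -0.26  0.93 -1.41]
fixture-frame tcp -87.8 73.6 Fx -6.11 Fy -8.91
lever est 1.398 radius 74.7 |F| 14.1
```

```bash
python3 -m pendant '[[0,-1.5,0,0,0,0,0],[0,-1,0,0,0,0,0],[0,0,0,0,0,0,0]]'>/dev/null; python3 rel.py
```

```text
t 15.07 tcp [504.   -4.3  62.5] F [  7.8 -11.2  -9.2] gap 0.175 grip 30.0
turn tool rotvec [ 5.000e-03  1.000e-03 -1.386e+00] j [-0.76  0.3   0.77  2.   -0.26  0.93 -1.42]
fixture-frame tcp -86.3 73.8 Fx -9.63 Fy -9.61
lever est 1.419 radius 74.7 |F| 16.4
```

```bash
python3 -m pendant '[[0,-1.5,0,0,0,0,0],[0,-1,0,0,0,0,0],[0,0,0,0,0,0,0]]'>/dev/null; python3 rel.py
python3 -m pendant '[[0,1.5,0,0,0,0,0],[0,1.5,0,0,0,0,0],[0,1.5,0,0,0,0,0],[0,0,0,0,0,0,1],[0,0,0,0,0,0,1],[0,0,0,0,0,0,1],[0,0,0,0,0,0,1],[0,0,0,0,0,0,1],[0,0,0,0,0,0,1],[0,0,0,0,0,0,1],[0,0,0,0,0,0,1]]'>/dev/null; python3 rel.py
python3 -m pendant '[[0,0,-20,0,0,0,1],[0,0,-40,0,0,0,1],[0,0,-40,0,0,0,1],[-30,0,-20,0,0,0,1],[-40,0,0,0,0,0,1],[-40,0,0,0,0,0,1],[0,0,0,0,0,0,1],[0,0,0,0,0,0,1]]'
python3 - <<'E'
from h import *
f=grab_frame("side"); cv2.imwrite("pics/end_side.png",np.clip(cv2.resize(f["pixels"][170:290,245:365],None,fx=5,fy=5,interpolation=cv2.INTER_CUBIC)[:,:,::-1]*1.6,0,255).astype(np.uint8))
g=grab_frame("top"); cv2.imwrite("pics/end_top.png",np.clip(cv2.resize(g["pixels"][145:220,240:360],None,fx=6.6,fy=6.6,interpolation=cv2.INTER_CUBIC)[:,:,::-1]*2.,0,255).astype(np.uint8))
E
```

```text
t 15.32 tcp [504.   -4.1  62.5] F [  8.1 -19.1 -10.3] gap 0.175 grip 30.0
turn tool rotvec [ 0.007  0.002 -1.387] j [-0.76  0.3   0.77  2.   -0.25  0.93 -1.43]
fixture-frame tcp -86.1 73.9 Fx -17.36 Fy -11.33
lever est 1.422 radius 74.7 |F| 23.2
t 16.23 tcp [503.   -2.9  62.5] F [ 0.5  0.6 -0.5] gap 0.697 grip 0.0
turn tool rotvec [-0.    -0.    -1.386] j [-0.76  0.3   0.77  2.   -0.26  0.94 -1.42]
fixture-frame tcp -85.2 75.2 Fx 0.69 Fy -0.43
lever est 1.436 radius 75.8 |F| 1.0
time_s: 16.9
ee_pos: [397.1, -3.1, 183.3]
tcp_rot: [1.0, 0.005, 0.001, -0.003]
contact_force: [0.1, 0.8, 0.1]
finger_gap: 0.999
grasp_force: 0.0
```

View pics/end_side.png

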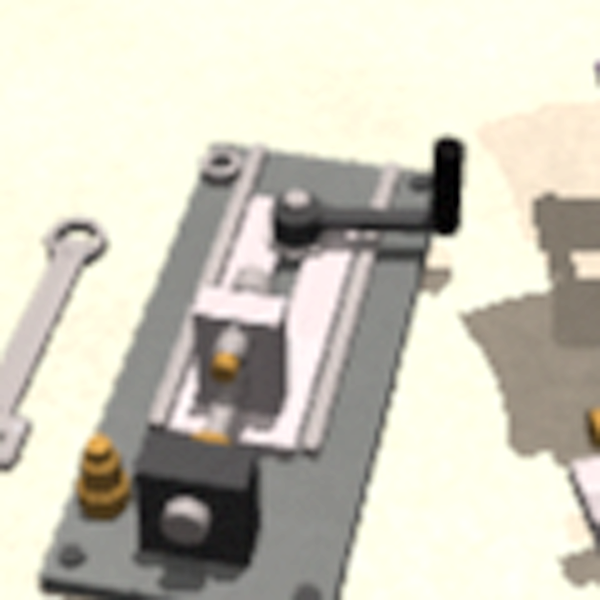

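View pics/end_top.png

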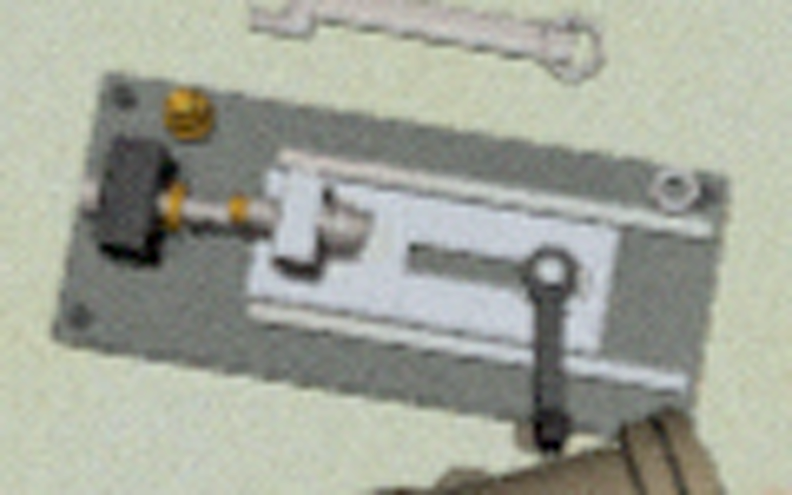

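The lever is at its end stop: the pin is at side crop (447,190), and the force rose sharply with no further motion. The bracket is flat and has not moved from the screw (240,370), the bystanders are in place and the gripper is clear.

```bash
python3 -c "
from plant import *
print(get_state()['contact_force'],close_job())"
```

```text
the job is handed in; nothing more can be done
[ 0.79197386 -0.18783549 -0.33022057] None
```

The job is handed in at about 17 s, with no verdict returned: the bracket was pressed on the stop screw with an estimated 5.5–7.4 N for about 0.7 s and let go. The lever was then swung to its end stop, the bracket still flat at the screw in the last pictures and the gripper clear.

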